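# Slow the mixer and hold up the fullest sugar tin

### The job

The next batch needs sugar, so first bring the mixer's speed lever back to the green mark (slow). Then heft the sugar tins on the tray to find the heaviest by feel, standing the others back upright in their places, and finish holding the heaviest one up above the tray, upright and still in the gripper, at least 15 cm clear of the bench, ready to be opened; it is not put down again. Leave everything else on the bench where it is.

Things in the scene. Friction and masses are not known exactly. Their poses are not given: they have to be found in the camera images.
- speed_lever (a joint): the mixer's speed lever, rad: 0 with the lever straight up, positive leaning towards the mixer's front (its +x), negative leaning back. Stops at -0.9 (white mark, off) and 0.8; marks: green (slow) at -0.45, yellow at 0.1, red (fast) at 0.65. It starts on the fast side and stays where it is left; moving it takes about 2 N at the grip
- lever_grip (a point): middle of the lever's black cylindrical hand grip, 24 mm diameter and 48 mm long, its axis level along the mixer's y axis, 100 mm from the pivot; the free end points to the mixer's +y. Grip it from above with the fingers closing along the mixer's x, or push it; it may turn in the fingers as the lever swings. The mixer's head, 70 mm from this point along the mixer's -y, rises above it to 405 mm
- lever_pivot (a point): point on the lever's hinge axis (mixer's y axis) in the plane of the middle of the grip, 170 mm above the bench
- green_mark (a point): the green mark on the rim of the grey speed drum, 75 mm from the hinge axis, 40 mm nearer to the mixer than the middle of the grip
- mixer: white 5 litre bench mixer fixed to the bench, 360 mm long, 220 mm wide, 405 mm high, steel bowl (220 mm wide) under the front of its head; origin: centre of its underside, x towards its front (bowl), y towards its lever side, z up
- tray: aluminium bakery tray fixed to the bench, 300 mm (x) by 400 mm (y), rim 18 mm high, floor 4 mm thick; origin: centre of its underside. The three tins stand in a row along its y, 105 mm or more apart centre to centre
- tin_a: closed round pale-green sugar tin, paper band, steel lid, 62 mm diameter, 125 mm high, straight smooth sides (grip from above, e.g. 90 mm up); one of three that look alike but hold unequal amounts of sugar, 0.1 to 0.5 kg each; the heaviest outweighs the others by 0.1 kg or more. Contents do not shift. Origin: centre of its underside, z up. Stands on the tray
- tin_b: closed round pale-green sugar tin, paper band, steel lid, 62 mm diameter, 125 mm high, straight smooth sides (grip from above, e.g. 90 mm up); as tin_a
- tin_c: closed round pale-green sugar tin, paper band, steel lid, 62 mm diameter, 125 mm high, straight smooth sides (grip from above, e.g. 90 mm up); as tin_a
- jar: orange sprinkles jar with red lid on the tray, 42 mm diameter, 62 mm high, origin under its centre; leave alone
- colour: small green food-colour bottle with white cap on the tray, 28 mm diameter, 85 mm high, origin under its centre; leave alone
- bowl: empty steel bowl, 220 mm wide, 85 mm high, on the bench at the left; leave alone
- knife: palette knife lying on the bench, 260 mm long along its x; leave alone
- cutter: steel ring cutter, 72 mm wide, 45 mm high; leave alone
- nozzle: steel piping nozzle, a cone 26 mm wide, 42 mm high; leave alone. Also fixed on the bench, not listed: a cake turntable with a green cake (220 mm high, far left), a blue nozzle case at the far edge, a utensil crock at the left, a flour bin at the right beside the robot

How it is judged:
On the way, in this order (a step that is already met when the one before it is completed fails the run):
1. the speed lever rests at the green mark (value of joint speed_lever between -0.57 and -0.33 rad and velocity of joint speed_lever between -0.1 and 0.1 rad/s), for 0.3 s.
2. a lighter tin is lifted in the fingers to compare, while the heaviest (over 3.2 N) still stands on the tray (((height (world z) of tin_a above 0.025 m and contact force between the fingers and tin_a above 0.5 N) or (height (world z) of tin_b above 0.025 m and contact force between the fingers and tin_b above 0.5 N) or (height (world z) of tin_c above 0.025 m and contact force between the fingers and tin_c above 0.5 N)) and contact force between any of tin_a, tin_b, tin_c and tray above 3.2 N), for 0.1 s.
3. the heaviest tin is held up, the two left on the tray being lighter (under 3.2 N each) ((((height (world z) of tin_a above 0.145 m and contact force between the fingers and tin_a above 0.5 N) and contact force between tin_b and tray between 0.5 and 3.2 N and contact force between tin_c and tray between 0.5 and 3.2 N) or ((height (world z) of tin_b above 0.145 m and contact force between the fingers and tin_b above 0.5 N) and contact force between tin_a and tray between 0.5 and 3.2 N and contact force between tin_c and tray between 0.5 and 3.2 N) or ((height (world z) of tin_c above 0.145 m and contact force between the fingers and tin_c above 0.5 N) and contact force between tin_a and tray between 0.5 and 3.2 N and contact force between tin_b and tray between 0.5 and 3.2 N))), for 0.2 s.
At the end, for the whole second after the job is handed in: The fingers alone hold the heaviest tin still, upright (within 15 degrees), its underside 145 mm or more above the bench and within 270 mm of the tray centre; the others stand upright, released, on the tray within 50 mm of their starts; the lever is within 0.12 rad of the green mark (value of joint speed_lever between -0.57 and -0.33 rad and ((height (world z) of tin_a above 0.145 m and angle between tin_a's own z axis and vertical below 0.26 rad and linear speed of tin_a below 0.05 m/s and contact force between the fingers and tin_a above 1 N and horizontal distance between tin_a and tray below 0.27 m and contact force between tin_a and mixer below 0.1 N and contact force between each of tin_a, the fingers and tin_b below 0.1 N and contact force between each of tin_a, the fingers and tin_c below 0.1 N and contact force between tin_b and tray between 0.5 and 3.2 N and contact force between tin_c and tray between 0.5 and 3.2 N and distance of each of tin_b, tin_c from where it was at the start of the episode below 0.05 m and height (world z) of each of tin_b, tin_c below 0.012 m and angle between each of tin_b, tin_c's own z axis and vertical below 0.1 rad and linear speed of each of tin_b, tin_c below 0.03 m/s) or (height (world z) of tin_b above 0.145 m and angle between tin_b's own z axis and vertical below 0.26 rad and linear speed of tin_b below 0.05 m/s and contact force between the fingers and tin_b above 1 N and horizontal distance between tin_b and tray below 0.27 m and contact force between tin_b and mixer below 0.1 N and contact force between each of tin_b, the fingers and tin_a below 0.1 N and contact force between each of tin_b, the fingers and tin_c below 0.1 N and contact force between tin_a and tray between 0.5 and 3.2 N and contact force between tin_c and tray between 0.5 and 3.2 N and distance of each of tin_a, tin_c from where it was at the start of the episode below 0.05 m and height (world z) of each of tin_a, tin_c below 0.012 m and angle between each of tin_a, tin_c's own z axis and vertical below 0.1 rad and linear speed of each of tin_a, tin_c below 0.03 m/s) or (height (world z) of tin_c above 0.145 m and angle between tin_c's own z axis and vertical below 0.26 rad and linear speed of tin_c below 0.05 m/s and contact force between the fingers and tin_c above 1 N and horizontal distance between tin_c and tray below 0.27 m and contact force between tin_c and mixer below 0.1 N and contact force between each of tin_c, the fingers and tin_a below 0.1 N and contact force between each of tin_c, the fingers and tin_b below 0.1 N and contact force between tin_a and tray between 0.5 and 3.2 N and contact force between tin_b and tray between 0.5 and 3.2 N and distance of each of tin_a, tin_b from where it was at the start of the episode below 0.05 m and height (world z) of each of tin_a, tin_b below 0.012 m and angle between each of tin_a, tin_b's own z axis and vertical below 0.1 rad and linear speed of each of tin_a, tin_b below 0.03 m/s))); the arm keeps its last pose, push and grip.
It fails at once if a tin is tipped over (more than 35 degrees) (angle between any of tin_a, tin_b, tin_c's own z axis and vertical above 0.6 rad).
It fails at once if something else on the bench is shifted by more than 30 mm (distance of any of jar, colour, bowl, knife, cutter, nozzle from where it was at the start of the episode above 0.03 m).
It also fails if it takes over 72 s, if anything falls off the work surface, if the arm or the gripper's body presses on something with over 40 N, if the wrist force passes 120 N, or if a joint passes its speed limit or range.

### The arm

A 6-joint arm with a two-finger parallel gripper is mounted at the origin on the work surface. World frame = base frame: x ahead of the robot, y to its left, z up, the work surface at z = 0. Lengths are in m, angles in rad, forces in N, time in s.
With the tool pointing down it reaches from about 0.375 to 0.975 m from the base axis. Payload 3.8 kg.
Tool frame: the origin (TCP) lies at the very end of the fingers, on their centre line; the grasp point (between the pads) lies tcp_to_grasp behind it (tcp_to_grasp is the distance from the TCP to the grasp point, in m); z points along the fingers, y is the line along which they close (so a half turn about z gives the same grasp; the last joint's range is limited). The gripper opens to 88 mm and grips with 3 to 60 N. Pads are 18 mm wide; open, the fingers measure 123 mm over their backs; the gripper's body (75 mm by 187 mm) begins 45 mm behind the grasp point.
Start: joints at [-1.288, 0.264, 1.604, -0, 1.274, -0.037], TCP at [0.212, -0.641, 0.239] pointing down, gripper open.
Joint ranges: [-2.63, 2.63], [-0.94, 2.18], [0.31, 2.57], [-1.31, 4.45], [0, 2.66], [-2.55, 2.55]. Speed limits (rad/s): [2.57, 2.57, 3.14, 3.14, 3.14, 3.14].

### API

Orientations are given as a 3x3 rotation matrix whose columns are the frame's x, y, z axes.
In Python, from workcell import sense, camera, camera_model, close_job, tcp_to_grasp gives the robot as it stands.
- The arm moves only by the tool arm_command, never from a script. Its argument "deltas" is text: rows parted by semicolons, each of 7 numbers parted by spaces: the shift along the tool's x, y, z as a fraction of full scale, then the turn, a rotation vector about the tool's x, y, z as a fraction of full scale, then the closure, from 0 (fully open) to 1 (shut). A call has 1 to 12 rows; each row shifts and turns the commanded pose from where the row before left it, along the tool's axes as they then stand; what a row does not reach is not made up. Full scale, the value 1, is 20 cm for a shift and 45 degrees for a turn. A row lasts 1/8 s, in which the tool goes at most 62.5 mm and 10.7 degrees, less where a joint would pass 70% of its speed; a pose out of reach is approached as far as the arm can. A call with a number of a shift or a turn outside -1 to 1 is refused whole. A call with a gripper value outside its range is refused whole. The fingers move at their own pace and stop on an object; "force" is the grip in N (left out, the last holds). Time passes only in rows, so rows that do not move let the fingers close. It gives the time, the measured TCP pose, the force, the opening and the grip force at its end, in the units of the state.
- sense(): the state, without advancing time (a new reading comes with each control period).
- camera(name): name is "scene" or "top" or "wrist"; returns the picture (400x640x3 uint8, red, green, blue); there is no depth.
- camera_model(name): a dict with "camera_matrix" (3x3 intrinsics, pixels), "rvec" (rotation vector, rad) and "tvec" (3), from world to camera coordinates, as OpenCV has them. Camera axes: x right, y down, z forward; pixel columns grow to the right and rows downward; lengths in m; the calibration is good to about 2 mm. The wrist camera is an equidistant fisheye: a pixel r from the principal point sees the ray r / f radians off the axis. A picture is of the moment at which its call begins: read the wrist's pose just before it. camera_model takes no time and is no camera call; for the wrist camera it gives the pose at the moment of the call.
- close_job(): hands the job in; it is judged then, once.
The state is a dict: "t": time; "q": joint angles; "dq": joint speeds; "tau": joint torques, N m; "position": TCP position; "ee_rot": TCP orientation; "force": force on the tool from outside, world axes, zero at the start; "moment": the same for the moment, N m; "gripper_width": finger opening in m; "finger_force": force on a finger pad.
Only numpy, scipy, OpenCV 4.12 (cv2) and the standard library are available. Lean on these libraries where they do the work, as an engineer would, in place of code of your own. Each camera call takes 0.05 s, during which the arm holds its last target. There are 200 camera calls.

## Working session

There is one attempt and no reset: what is moved stays moved. The work goes in short steps, Python scripts to look and compute and a tool call to move; the robot and the scene stay as the last step left them, time stands still between calls to the robot, and variables do not carry over. Pictures are saved under pics/ and viewed, at most 10 in all, crops included, and the job is handed in when it is done.

Besides the shell and the picture viewer there is one more tool, called after "Emit:" as name(argument=value, ...) on one line, values as JSON. arm_command: Moves the arm, as the interface text tells. Its arguments: {"type":"object","properties":{"deltas":{"type":"string"},"force":{"type":"number"}},"required":["deltas"]}

```bash
mkdir -p pics; ls
python3 - <<'E'
from workcell import *
import cv2,numpy as np
for n in ["scene","top"]:
    im=camera(n); cv2.imwrite(f"pics/{n}0.png",im[:,:,::-1]); m=camera_model(n); print(n,m)
print(sense(),tcp_to_grasp)
E
```

```text
pics
scene {'camera_matrix': array([[415.49170148,   0.        , 318.96430871],
       [  0.        , 415.49170148, 197.10408692],
       [  0.        ,   0.        ,   1.        ]]), 'rvec': array([ 1.5976763 ,  2.05826167, -0.74114749]), 'tvec': array([ 0.08515173, -0.28376397,  1.90418661])}
top {'camera_matrix': array([[471.66646252,   0.        , 313.21306148],
       [  0.        , 471.66646252, 199.55504959],
       [  0.        ,   0.        ,   1.        ]]), 'rvec': array([ 2.17177461, -2.1105262 ,  0.16445651]), 'tvec': array([0.03996754, 0.54575186, 1.69145282])}
{'t': 0.1, 'q': array([-1.28787617e+00,  2.64699204e-01,  1.60518423e+00,  1.01611413e-05,
        1.27370069e+00, -3.68952271e-02]), 'dq': array([-9.27531967e-05, -1.94824266e-03, -1.49938035e-03, -1.20682325e-03,
        7.35935977e-04,  2.27413620e-04]), 'tau': array([ 4.31314102e-04, -5.03620505e+01, -3.58071578e+01,  7.31691881e-02,
        2.34212290e-02, -6.11703013e-05]), 'position': array([ 0.21204615, -0.64017852,  0.23752682]), 'ee_rot': array([[ 9.49294438e-01,  3.14387932e-01, -5.46610470e-04],
       [ 3.14388396e-01, -9.49292510e-01,  1.91500889e-03],
       [ 8.31624612e-05, -1.98975528e-03, -9.99998017e-01]]), 'force': array([ 0.63615214, -0.12241245,  0.06956251]), 'moment': array([0.02393624, 0.02399265, 0.0295191 ]), 'finger_force': 0.0, 'gripper_width': 0.08780914089736172} 0.0187
```

View pics/scene0.png

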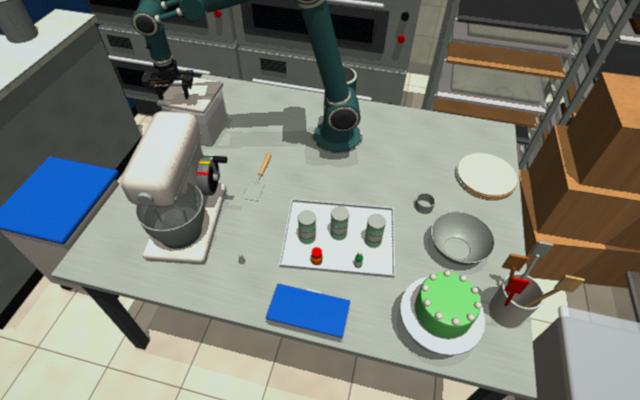

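View pics/top0.png

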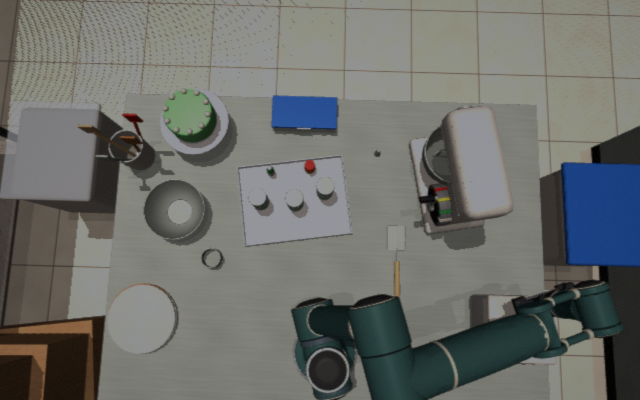

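The scene view shows tins near (306,224), (340,222) and (374,230), and the lever grip near (222,159). The top view shows lids at (260,199), (294,200) and (325,187), and the grip near (425,200). I'll zoom in on both areas.

Run:
```python
import cv2,numpy as np
s=cv2.imread("pics/scene0.png");t=cv2.imread("pics/top0.png")
def c(im,x,y,w,h,k):return cv2.resize(im[y:y+h,x:x+w],None,fx=k,fy=k,interpolation=cv2.INTER_CUBIC)
a=np.hstack([c(s,190,130,50,75,4),c(s,280,195,120,75,4)]) # 200+480
b=np.hstack([c(t,410,165,50,75,4),c(t,235,150,120,75,4)])
cv2.imwrite("pics/crop0.png",np.vstack([a,b]))
```

```text
(no output)
```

View pics/crop0.png

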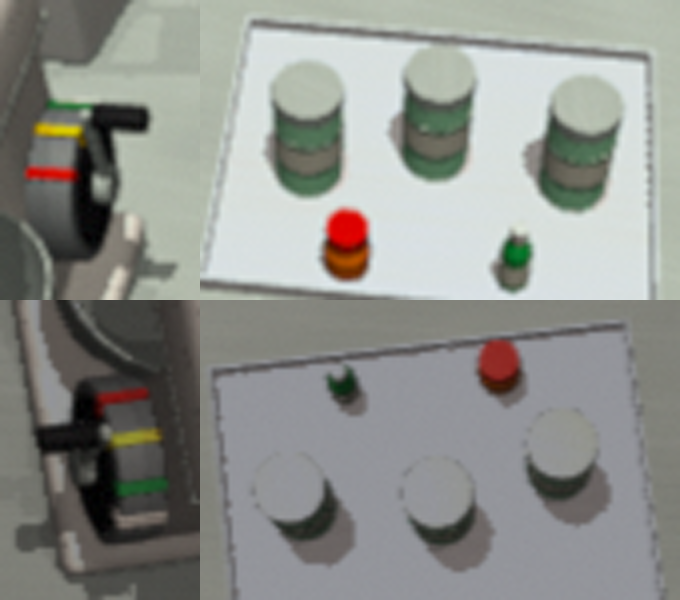

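```bash
cat > h.py <<'E'
from workcell import *
import cv2,numpy as np
def ray(n,p):
    m=camera_model(n);R=cv2.Rodrigues(m["rvec"])[0];d=R.T@np.linalg.inv(m["camera_matrix"])@[p[0],p[1],1]
    return -R.T@m["tvec"],d/np.linalg.norm(d)
def tri(ps,pt):
    A=np.zeros((3,3));b=np.zeros(3);L=[ray("scene",ps),ray("top",pt)]
    for o,d in L:
        P=np.eye(3)-np.outer(d,d);A+=P;b+=P@o
    x=np.linalg.solve(A,b);o,d=L[0];return x.round(4),round(float(np.linalg.norm(np.cross(x-o,d))),4)
def onz(n,p,z):
    o,d=ray(n,p);return (o+d*(z-o[2])/d[2]).round(4)
E
python3 - <<'E'
from h import *
S=lambda u,v,x,y:(x+u/4,y+v/4)
for n,a,b in [("lidL",(387,105),(56,190)),("lidM",(240,75),(202,193)),("lidR",(109,90),(327,145))]:
    p,q=S(*a,280,195),S(*b,235,150); print(n,tri(p,q),onz("scene",p,.129),onz("top",q,.129)) if 0 else None
sc=lambda a:S(a[0],a[1],280,195); tp=lambda a:S(a[0],a[1],235,150)
for n,a,b in [("L",(387,105),(91,190)),("M",(240,75),(237,193)),("R",(109,90),(362,145)),
  ("L",(387,105),(91,190))]:
    pass
for n,a,b in [("L",(387,105),(91,190)),("M",(240,75),(237,193)),("R",(109,90),(362,145))]:
    p=(280+a[0]/4,195+a[1]/4); q=(235+(b[0]+0)/4-0,150+b[1]/4)
    print(n,p,q,tri(p,q))
for n,a,b in [("L",(387,105),(91,190)),("M",(240,75),(237,193)),("R",(109,90),(362,145))]:
    p=(280+a[0]/4,195+a[1]/4); q=(235+(b[0])/4,150+b[1]/4)
    print(n,"z=.129",onz("scene",p,.129),onz("top",q,.129))
for n,a,b in [("grip",(122,118),(68,137)),("gripEnd",(148,119),(40,137)),("red",(52,173),(122,96)),("yellow",(59,130),(134,137)),("green",(68,106),(142,187))]:
    print(n,tri(S(*a,190,130),S(*b,410,165)))
E
```

```text
L (376.75, 221.25) (257.75, 197.5) (array([0.5341, 0.2512, 0.1188]), 0.0009)
M (340.0, 213.75) (294.25, 198.25) (array([0.535 , 0.1219, 0.1202]), 0.0001)
R (307.25, 217.5) (325.5, 186.25) (array([0.5806, 0.0142, 0.1209]), 0.0008)
L z=.129 [0.5418 0.2521 0.129 ] [0.5326 0.249  0.129 ]
M z=.129 [0.5418 0.1228 0.129 ] [0.5336 0.1216 0.129 ]
R z=.129 [0.5864 0.0167 0.129 ] [0.5793 0.0136 0.129 ]
grip (array([ 0.5209, -0.3077,  0.2656]), 0.0009)
gripEnd (array([ 0.5196, -0.2842,  0.2691]), 0.0012)
red (array([ 0.5629, -0.3621,  0.2256]), 0.001)
yellow (array([ 0.5266, -0.3678,  0.2411]), 0.0004)
green (array([ 0.4876, -0.3777,  0.2306]), 0.0007)
```

Emit:
arm_command(deltas="0 0 -0.25 0 0 0 0; 0 0 -0.25 0 0 0 0; 0 0 -0.25 0 0 0 0; 0 0 -0.25 0 0 -0.2 0; 0 0 -0.2 0 0 -0.2 0; 0 0 0 0 0 -0.2 0; 0 0 0 0 0 -0.2 0; 0 0 0 0 0 -0.2 0; 0 0 0 0 0 -0.2 0; 0 0 0 0 0 -0.2 0; 0 0 0 0 0 -0.2 0; 0 0 0 0 0 -0.22 0")

```text
t: 1.6
position: [0.2122, -0.6407, 0.4779]
ee_rot: [[-0.183, 0.983, -0.0], [0.983, 0.183, 0.001], [0.001, -0.0, -1.0]]
force: [-0.2, -0.7, 0.1]
gripper_width: 0.0882
finger_force: 0.0
```

```bash
cat >> h.py <<'E'
def to(target,yaw=None):
    "world displacement in tool full-scale units, and z-turn; yaw = direction of tool y (mod pi)"
    s=sense();d=s["ee_rot"].T@(np.array(target)-s["position"])/.2
    R=s["ee_rot"];cur=np.arctan2(R[1,1],R[0,1]);out=d.round(3)
    dy=0 if yaw is None else (yaw-cur+np.pi/2)%np.pi-np.pi/2
    print("pos",s["position"].round(4),"yaw",round(float(cur),3),"tool delta",out,"zturn",round(float(-dy/(np.pi/4)),3),"t",round(s["t"],2),"F",s["force"].round(2),"w",round(s["gripper_width"],4),"q",s["q"].round(2))
E
python3 - <<'E'
from h import *
to([.515,-.305,.45],.18)
for p in [(412,140),(428,232)]: print(onz("top",p,.03))
for p in [(490,218),(505,212),(452,215)]: print(onz("top",p,.38))
E
```

```text
pos [ 0.2122 -0.6407  0.4779] yaw 0.184 tool delta [1.373 1.796 0.141] zturn 0.005 t 1.6 F [-0.16 -0.74  0.15] w 0.0882 q [-1.29  0.22  1.23  0.    1.69 -1.47]
[ 0.7844 -0.3108  0.03  ]
[ 0.4381 -0.3682  0.03  ]
[ 0.4522 -0.4654  0.38  ]
[ 0.4713 -0.51    0.38  ]
[ 0.4579 -0.354   0.38  ]
```

Emit:
arm_command(deltas="0.17 0.22 0 0 0 0 0; 0.17 0.22 0 0 0 0 0; 0.17 0.22 0 0 0 0 0; 0.17 0.22 0 0 0 0 0; 0.17 0.22 0 0 0 0 0; 0.17 0.22 0 0 0 0 0; 0.17 0.22 0 0 0 0 0; 0.17 0.22 0 0 0 0 0; 0 0 0.2 0 0 0 0; 0 0 0.2 0 0 0 0; 0 0 0 0 0 0 0")

```text
t: 2.98
position: [0.5088, -0.3092, 0.3939]
ee_rot: [[-0.178, 0.984, -0.007], [0.984, 0.178, 0.005], [0.006, -0.006, -1.0]]
force: [1.2, -0.5, -0.4]
gripper_width: 0.0882
finger_force: 0.0
```

Run:
```python
from h import *
to([.515,-.305,.35],.18)
m=camera_model("wrist");print(m)
im=camera("wrist");cv2.imwrite("pics/w1.png",im[:,:,::-1])
```

```text
pos [ 0.5088 -0.3092  0.3939] yaw 0.179 tool delta [0.014 0.036 0.219] zturn -0.001 t 2.98 F [ 1.23 -0.51 -0.35] w 0.0882 q [-0.59  0.06  1.56 -0.    1.53 -0.77]
{'camera_matrix': array([[309.70691629,   0.        , 323.12988134],
       [  0.        , 309.70691629, 200.53331094],
       [  0.        ,   0.        ,   1.        ]]), 'rvec': array([-2.82768681, -0.25306532, -0.02912231]), 'tvec': array([-0.44234908, -0.46218234,  0.4227849 ])}
```

View pics/w1.png

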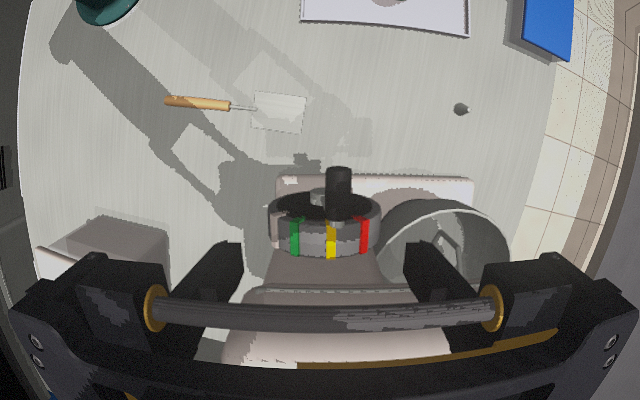

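The wrist view shows the grip at about (339,192). The marks are at green (295,237), yellow (331,241) and red (364,237).

```bash
cat >> h.py <<'E'
def wray(p,m=None):
    m=m or camera_model("wrist");R=cv2.Rodrigues(m["rvec"])[0];K=m["camera_matrix"]
    v=np.array([(p[0]-K[0,2])/K[0,0],(p[1]-K[1,2])/K[1,1]]);th=np.linalg.norm(v)
    d=np.r_[np.sin(th)*v/th,np.cos(th)];return -R.T@m["tvec"],R.T@d
def wonz(p,z,m=None):
    o,d=wray(p,m);return (o+d*(z-o[2])/d[2]).round(4)
def nray(L):
    A=sum(np.eye(3)-np.outer(d,d) for o,d in L);b=sum((np.eye(3)-np.outer(d,d))@o for o,d in L)
    x=np.linalg.solve(A,b);return x.round(4),[round(float(np.linalg.norm(np.cross(x-o,d))),4) for o,d in L]
E
python3 - <<'E'
from h import *
S=lambda u,v,x,y:(x+u/4,y+v/4)
for n,a,b,w in [("grip",(122,118),(68,137),(339,192)),("gripEnd",(148,119),(40,137),(338,168)),("red",(52,173),(122,96),(364,237)),("yellow",(59,130),(134,137),(331,241)),("green",(68,106),(142,187),(295,237))]:
    print(n,nray([ray("scene",S(*a,190,130)),ray("top",S(*b,410,165)),wray(w)]))
E
```

```text
grip (array([ 0.5215, -0.3072,  0.2662]), [0.0008, 0.0013, 0.0009])
gripEnd (array([ 0.5185, -0.2845,  0.2681]), [0.0009, 0.002, 0.0015])
red (array([ 0.5633, -0.3625,  0.2264]), [0.0017, 0.0004, 0.0015])
yellow (array([ 0.5267, -0.3679,  0.2413]), [0.0006, 0.0002, 0.0004])
green (array([ 0.4878, -0.3771,  0.2303]), [0.0013, 0.0004, 0.0013])
```

Emit:
arm_command(deltas="0.025 0.064 0.1 0 0 0 0; 0 0 0.2 0 0 0 0; 0 0 0.2 0 0 0 0; 0 0 0.15 0 0 0 0; 0 0 0.07 0 0 0 0; 0 0 0 0 0 0 1; 0 0 0 0 0 0 1; 0 0 0 0 0 0 1; 0 0 0 0 0 0 1; 0 0 0 0 0 0 1", force=15)

```text
t: 4.28
position: [0.5222, -0.3035, 0.2552]
ee_rot: [[-0.177, 0.984, 0.001], [0.984, 0.177, -0.0], [-0.001, 0.001, -1.0]]
force: [-0.2, -0.2, -0.2]
gripper_width: 0.0401
finger_force: 0.0
```

Run:
```python
from h import *
to([.465,-.312,.241],.18)
```

```text
pos [ 0.5222 -0.3035  0.2552] yaw 0.178 tool delta [ 0.009 -0.289  0.071] zturn -0.002 t 4.28 F [-0.2  -0.17 -0.24] w 0.0401 q [-0.57  0.12  1.74  0.    1.28 -0.75]
```

Emit:
arm_command(deltas="0 0 0.02 0 0 0 1; 0 0 0 0 0 0 1; 0 0 0 0 0 0 1; 0 0 0 0 0 0 1")

```text
t: 4.78
position: [0.5215, -0.3033, 0.25]
ee_rot: [[-0.177, 0.984, -0.001], [0.984, 0.177, 0.0], [0.001, -0.001, -1.0]]
force: [-1.8, -1.1, -2.4]
gripper_width: 0.0232
finger_force: 15.0
```

Emit:
arm_command(deltas="0 -0.056 -0.006 0 0 0 1; 0 -0.056 0 0 0 0 1; 0 -0.056 0.006 0 0 0 1; 0 -0.056 0.013 0 0 0 1; 0 -0.056 0.02 0 0 0 1; 0 0 0 0 0 0 1; 0 0 0 0 0 0 1; 0 0 0 0 0 0 1")

```text
t: 5.78
position: [0.4662, -0.3134, 0.2455]
ee_rot: [[-0.177, 0.984, -0.001], [0.984, 0.177, -0.0], [-0.0, -0.001, -1.0]]
force: [-4.0, 3.5, 7.1]
gripper_width: 0.0233
finger_force: 15.0
```

Run:
```python
from h import *
to([.465,-.312,.241],.18)
im=camera("wrist");cv2.imwrite("pics/w2.png",cv2.resize(im[120:300,220:420,::-1],None,fx=3,fy=3,interpolation=cv2.INTER_CUBIC))
```

```text
pos [ 0.4662 -0.3134  0.2455] yaw 0.178 tool delta [ 0.008 -0.004  0.023] zturn -0.002 t 5.78 F [-4.02  3.46  7.06] w 0.0233 q [-0.64  0.05  1.84 -0.    1.26 -0.81]
```

View pics/w2.png

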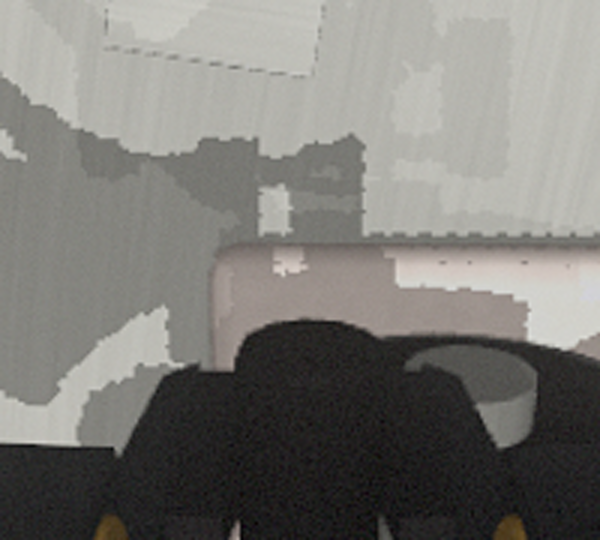

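Emit:
arm_command(deltas="0 0 0 0 0 0 0; 0 0 0 0 0 0 0; 0 0 0 0 0 0 0; 0 0 0 0 0 0 0; 0 0 0 0 0 0 0; 0 0 -0.1 0 0 0 0; 0 0 -0.2 0 0 0 0; 0 0 -0.25 0 0 0 0; 0 0 -0.2 0 0 0 0; 0 0 0 0 0 0 0")

```text
t: 7.08
position: [0.4685, -0.3145, 0.4007]
ee_rot: [[-0.177, 0.984, 0.008], [0.984, 0.177, -0.006], [-0.007, 0.007, -1.0]]
force: [0.5, -0.2, 0.4]
gripper_width: 0.0879
finger_force: 0.0
```

Run:
```python
from h import *
to([.465,-.312,.45],.18)
im=camera("wrist");a=cv2.resize(im[140:270,220:420,::-1],None,fx=3,fy=3,interpolation=cv2.INTER_CUBIC)
b=cv2.resize(camera("scene")[130:197,170:240,::-1],None,fx=3,fy=3,interpolation=cv2.INTER_CUBIC)
b=np.pad(b,((0,0),(0,390),(0,0)));cv2.imwrite("pics/w3.png",np.vstack([a,b]))
```

```text
pos [ 0.4685 -0.3145  0.4007] yaw 0.178 tool delta [ 0.014 -0.013 -0.247] zturn -0.002 t 7.08 F [ 0.54 -0.19  0.38] w 0.0879 q [-0.64 -0.01  1.62  0.    1.52 -0.81]
```

View pics/w3.png

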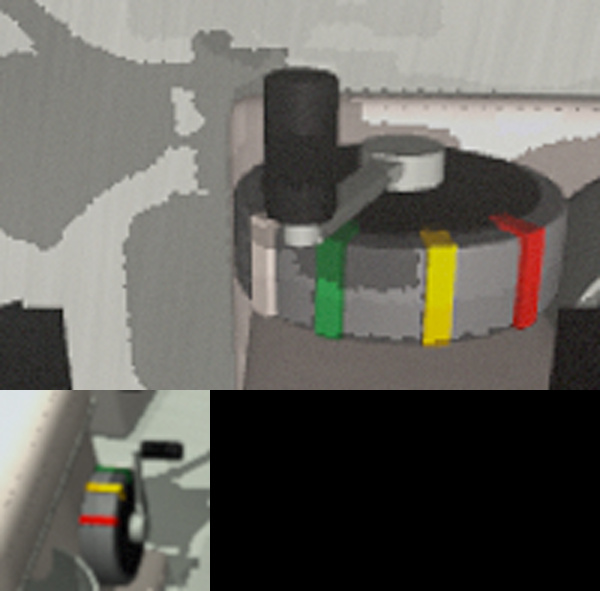

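Run:
```python
from h import *
u=np.array([.984,.178]);W=lambda x,y:(220+x/3,140+y/3)
for n,p,z in [("grip",(301,140),.262),("gripend",(301,75),.262),("gripbase",(303,212),.262),("armend",(302,233),.262),("hub",(405,150),.17),("hub2",(403,178),.17),("green",(330,285),.2375),("yellow",(439,290),.2446),("red",(526,275),.2297),("white",(264,268),.2166)]:
    q=wonz(W(*p),z);print(n,q,(q[:2]@u).round(4))
for th,z in((-.9,.2),(-.45,.2375),(.1,.2446),(.65,.2297)):print(th,75*np.sin(th))
p,q=(170+162/3,130+60/3),None
print(p)
```

```text
grip [ 0.4626 -0.3094  0.262 ] 0.4001
gripend [ 0.459  -0.2892  0.262 ] 0.4002
gripbase [ 0.4673 -0.3325  0.262 ] 0.4006
armend [ 0.4682 -0.3396  0.262 ] 0.4003
hub [ 0.5095 -0.3308  0.17  ] 0.4425
hub2 [ 0.5111 -0.3428  0.17  ] 0.4419
green [ 0.483  -0.3667  0.2375] 0.41
yellow [ 0.5202 -0.359   0.2446] 0.448
red [ 0.5547 -0.3541  0.2297] 0.4828
white [ 0.4593 -0.3733  0.2166] 0.3855
-0.9 -58.749518222061255
-0.45 -32.62241505834227
0.1 7.487506248512112
0.65 45.38898043020296
(224.0, 150.0)
```

Run:
```python
from h import *
to([.54,.02,.30],.178)
```

```text
pos [ 0.4671 -0.3135  0.3953] yaw 0.178 tool delta [1.577 0.654 0.475] zturn 0.001 t 7.17 F [ 0.91 -0.12 -0.52] w 0.0884 q [-0.64 -0.01  1.63  0.    1.52 -0.81]
```

Emit:
arm_command(deltas="0.26 0.09 0 0 0 0 0; 0.26 0.11 0.04 0 0 0 0; 0.26 0.11 0.08 0 0 0 0; 0.26 0.11 0.08 0 0 0 0; 0.26 0.11 0.12 0 0 0 0; 0.26 0.11 0.12 0 0 0 0; 0 0 0 0 0 0 0; 0 0 0 0 0 0 0; 0 0 0 0 0 0 0")

```text
t: 8.3
position: [0.5376, 0.0151, 0.3066]
ee_rot: [[-0.176, 0.984, 0.001], [0.984, 0.176, -0.0], [-0.001, 0.0, -1.0]]
force: [0.2, -1.0, 0.7]
gripper_width: 0.0879
finger_force: 0.0
```

Run:
```python
from h import *
to([.535,.122,.25],.178)
m=camera_model("wrist");im=camera("wrist");cv2.imwrite("pics/w4.png",im[:,:,::-1]);np.save("w4.npy",np.array([m],dtype=object),allow_pickle=True)
def proj(X):
    R=cv2.Rodrigues(m["rvec"])[0];c=R@X+m["tvec"];th=np.arctan2(np.hypot(c[0],c[1]),c[2]);r=309.7*th;n=np.hypot(c[0],c[1]);return (323.13+r*c[0]/n,200.5+r*c[1]/n)
for X in [(.536,.251,.129),(.537,.122,.129),(.583,.014,.129)]: print(np.round(proj(np.array(X)),1))
```

```text
pos [0.5376 0.0151 0.3066] yaw 0.177 tool delta [0.529 0.081 0.283] zturn -0.002 t 8.3 F [ 0.19 -0.96  0.65] w 0.0879 q [-0.02 -0.03  1.81 -0.    1.37 -0.19]
[362.  -31.3]
[342.1  80.5]
[365.3 188.4]
```

View pics/w4.png

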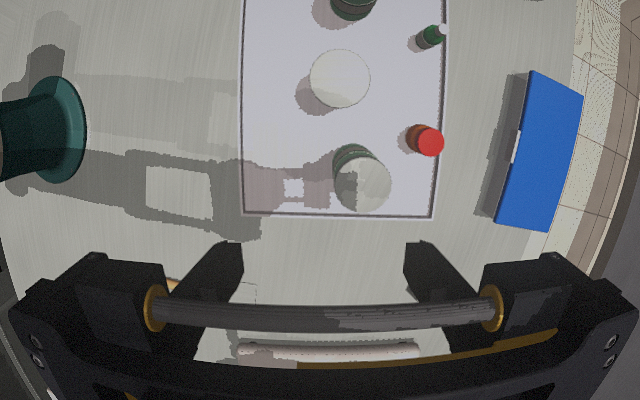

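The lids appear at M (340,79) and R (363,185), within 3 px of the prediction.

Run:
```python
from h import *
m=np.load("w4.npy",allow_pickle=True)[0]
print("R",nray([ray("scene",(307.25,217.5)),ray("top",(325.5,186.25)),wray((363,185),m)]),wonz((363,185),.129,m))
print("M",nray([ray("scene",(340,213.75)),ray("top",(294.25,198.25)),wray((340,79),m)]),wonz((340,79),.129,m))
to([.58,.016,.08]);to([.58,.016,.18])
```

```text
R (array([0.5808, 0.0146, 0.121 ]), [0.0005, 0.0012, 0.0008]) [0.5797 0.0173 0.129 ]
M (array([0.5351, 0.1226, 0.1206]), [0.0008, 0.0006, 0.0014]) [0.5346 0.1232 0.129 ]
pos [0.5377 0.015  0.3068] yaw 0.176 tool delta [-0.031  0.208  1.134] zturn 0.0 t 8.35 F [ 0.92  0.18 -0.19] w 0.0882 q [-0.02 -0.03  1.81 -0.    1.37 -0.19]
pos [0.5377 0.015  0.3068] yaw 0.176 tool delta [-0.032  0.209  0.634] zturn 0.0 t 8.35 F [ 0.92  0.18 -0.19] w 0.0882 q [-0.02 -0.03  1.81 -0.    1.37 -0.19]
```

Emit:
arm_command(deltas="-0.03 0.21 0.1 0 0 0 0; 0 0 0.2 0 0 0 0; 0 0 0.2 0 0 0 0; 0 0 0.2 0 0 0 0; 0 0 0.2 0 0 0 0; 0 0 0.15 0 0 0 0; 0 0 0.09 0 0 0 0; 0 0 0 0 0 0 0; 0 0 0 0 0 0 0.6; 0 0 0 0 0 0 0.6; 0 0 0 0 0 0 0.6; 0 0 0 0 0 0 0.6", force=25)

```text
t: 9.85
position: [0.581, 0.018, 0.0794]
ee_rot: [[-0.178, 0.984, 0.002], [0.984, 0.178, -0.0], [-0.001, 0.002, -1.0]]
force: [0.9, 0.0, 4.5]
gripper_width: 0.0614
finger_force: 25.0
```

Emit:
arm_command(deltas="0 0 0 0 0 0 0.6; 0 0 -0.03 0 0 0 0.6; 0 0 -0.12 0 0 0 0.6; 0 0 -0.1 0 0 0 0.6; 0 0 0 0 0 0 0.6; 0 0 0 0 0 0 0.6; 0 0 0 0 0 0 0.6")

```text
t: 10.72
position: [0.5789, 0.018, 0.1269]
ee_rot: [[-0.177, 0.984, -0.002], [0.984, 0.177, 0.0], [0.0, -0.002, -1.0]]
force: [0.1, -0.4, -3.8]
gripper_width: 0.0611
finger_force: 25.0
```

```bash
cat >> h.py <<'E'
def heft(n=8):
    F=[]
    for i in range(n): camera("top"); F.append(np.r_[sense()["force"],sense()["tau"][1:3]])
    F=np.array(F);print("F mean",F.mean(0).round(2),"sd",F.std(0).round(2))
E
python3 - <<'E'
from h import *
heft();to([.58,.016,.08])
E
```

```text
F mean [  0.28  -0.29  -3.89 -44.54 -34.16] sd [0.14 0.6  0.47 0.09 0.06]
pos [0.5799 0.018  0.1279] yaw 0.178 tool delta [-0.01  -0.001  0.24 ] zturn 0.0 t 11.12 F [ 0.28 -0.04 -3.31] w 0.0617 q [-0.01  0.18  1.92  0.    1.04 -0.19]
```

Emit:
arm_command(deltas="0 0 0.1 0 0 0 0.6; 0 0 0.1 0 0 0 0.6; 0 0 0.03 0 0 0 0.6; 0 0 0.015 0 0 0 0.6; 0 0 0 0 0 0 0.6; 0 0 0 0 0 0 0.6")

```text
t: 11.88
position: [0.5793, 0.018, 0.0794]
ee_rot: [[-0.177, 0.984, -0.002], [0.984, 0.177, 0.0], [0.0, -0.001, -1.0]]
force: [-5.3, -0.3, 5.0]
gripper_width: 0.0617
finger_force: 25.0
```

Seated on the tray. I'll open, rise and go over to the middle tin.

Emit:
arm_command(deltas="0 0 0 0 0 0 0; 0 0 0 0 0 0 0; 0 0 0 0 0 0 0; 0 0 0 0 0 0 0; 0 0 -0.1 0 0 0 0; 0 0 -0.25 0 0 0 0; 0 0 -0.25 0 0 0 0; 0 0 0 0 0 0 0; 0 0 0 0 0 0 0")

```text
t: 13.0
position: [0.58, 0.018, 0.2]
ee_rot: [[-0.177, 0.984, 0.001], [0.984, 0.177, 0.0], [-0.0, 0.001, -1.0]]
force: [-0.3, 0.4, -0.7]
gripper_width: 0.0882
finger_force: 0.0
```

Run:
```python
from h import *
heft(4);to([.5355,.1235,.08])
```

```text
F mean [-4.000e-02 -1.500e-01 -1.400e-01 -4.163e+01 -3.509e+01] sd [0.5  0.5  0.35 0.3  0.34]
pos [0.5787 0.018  0.1973] yaw 0.178 tool delta [ 0.557 -0.117  0.587] zturn 0.0 t 13.2 F [ 0.77  0.26 -0.3 ] w 0.0878 q [-0.01  0.12  1.86 -0.    1.17 -0.19]
```

Emit:
arm_command(deltas="0.28 -0.06 0 0 0 0 0; 0.28 -0.06 0 0 0 0 0; 0 0 0 0 0 0 0; 0 0 0.2 0 0 0 0; 0 0 0.2 0 0 0 0; 0 0 0.15 0 0 0 0; 0 0 0.035 0 0 0 0; 0 0 0 0 0 0 0; 0 0 0 0 0 0 0.6; 0 0 0 0 0 0 0.6; 0 0 0 0 0 0 0.6; 0 0 0 0 0 0 0.6")

```text
t: 14.7
position: [0.5368, 0.124, 0.083]
ee_rot: [[-0.178, 0.984, 0.001], [0.984, 0.178, 0.0], [-0.0, 0.001, -1.0]]
force: [-1.6, 0.0, 4.7]
gripper_width: 0.0613
finger_force: 24.9
```

Emit:
arm_command(deltas="0 0 0 0 0 0 0.6; 0 0 -0.03 0 0 0 0.6; 0 0 -0.12 0 0 0 0.6; 0 0 -0.1 0 0 0 0.6; 0 0 0 0 0 0 0.6; 0 0 0 0 0 0 0.6; 0 0 0 0 0 0 0.6")

```text
t: 15.58
position: [0.5354, 0.1237, 0.1306]
ee_rot: [[-0.177, 0.984, -0.002], [0.984, 0.177, -0.0], [0.0, -0.003, -1.0]]
force: [0.5, -0.0, -2.5]
gripper_width: 0.0614
finger_force: 24.9
```

Run:
```python
from h import *
heft();to([.58,.016,.08])
```

```text
F mean [ 2.900e-01 -4.000e-02 -2.690e+00 -4.028e+01 -3.331e+01] sd [0.58 0.52 0.79 0.08 0.05]
pos [0.5364 0.1239 0.132 ] yaw 0.178 tool delta [-0.57   0.119  0.26 ] zturn 0.0 t 15.97 F [-0.11  0.97 -0.87] w 0.0611 q [ 0.18  0.12  1.98 -0.    1.04  0.  ]
```

Emit:
arm_command(deltas="0 0 0.1 0 0 0 0.6; 0 0 0.1 0 0 0 0.6; 0 0 0.03 0 0 0 0.6; 0 0 0.015 0 0 0 0.6; 0 0 0 0 0 0 0.6; 0 0 0 0 0 0 0.6")

```text
t: 16.73
position: [0.5371, 0.124, 0.0839]
ee_rot: [[-0.177, 0.984, 0.001], [0.984, 0.177, 0.0], [-0.0, 0.002, -1.0]]
force: [0.1, -0.2, -2.7]
gripper_width: 0.0615
finger_force: 24.9
```

Emit:
arm_command(deltas="0 0 0 0 0 0 0; 0 0 0 0 0 0 0; 0 0 0 0 0 0 0; 0 0 0 0 0 0 0; 0 0 -0.1 0 0 0 0; 0 0 -0.25 0 0 0 0; 0 0 -0.3 0 0 0 0; 0 0 0 0 0 0 0; 0 0 0 0 0 0 0")

```text
t: 17.85
position: [0.5362, 0.1239, 0.213]
ee_rot: [[-0.177, 0.984, 0.0], [0.984, 0.177, 0.0], [-0.0, 0.0, -1.0]]
force: [-0.2, -0.3, -0.2]
gripper_width: 0.088
finger_force: 0.0
```

Run:
```python
from h import *
heft(2);to([.536,.2505,.082])
m=camera_model("wrist");im=camera("wrist");cv2.imwrite("pics/w5.png",im[:,:,::-1]);np.save("w5.npy",np.array([m],dtype=object),allow_pickle=True)
```

```text
F mean [-3.000e-02  1.100e-01 -3.500e-01 -3.850e+01 -3.574e+01] sd [0.16 0.02 0.6  0.17 0.21]
pos [0.5351 0.1237 0.2111] yaw 0.178 tool delta [0.623 0.119 0.645] zturn 0.0 t 17.95 F [0.13 0.09 0.25] w 0.0881 q [0.18 0.05 1.9  0.   1.19 0.  ]
```

View pics/w5.png

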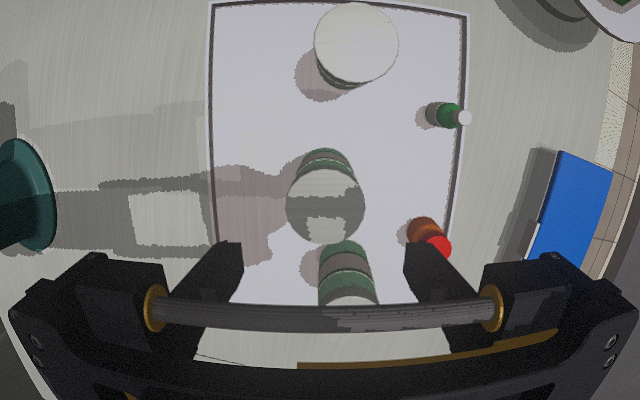

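The middle tin stands upright again, with its lid at (325,204). The left tin's lid is at (356,42).

Run:
```python
from h import *
m=np.load("w5.npy",allow_pickle=True)[0]
print(wonz((356,42),.129,m),wonz((325,204),.129,m),nray([ray("scene",(376.75,221.25)),ray("top",(257.75,197.5)),wray((356,42),m)]))
```

```text
[0.5344 0.2526 0.129 ] [0.5341 0.1286 0.129 ] (array([0.5346, 0.2522, 0.1201]), [0.0003, 0.0022, 0.0023])
```

Emit:
arm_command(deltas="0.3 0.05 0 0 0 0 0; 0.3 0.06 0 0 0 0 0; 0.03 0 0 0 0 0 0; 0 0 0.2 0 0 0 0; 0 0 0.2 0 0 0 0; 0 0 0.17 0 0 0 0; 0 0 0.07 0 0 0 0; 0 0 0 0 0 0 0; 0 0 0 0 0 0 0.6; 0 0 0 0 0 0 0.6; 0 0 0 0 0 0 0.6; 0 0 0 0 0 0 0.6")

```text
t: 19.5
position: [0.5365, 0.2522, 0.0864]
ee_rot: [[-0.178, 0.984, 0.002], [0.984, 0.178, 0.001], [0.0, 0.002, -1.0]]
force: [0.3, 0.1, 5.8]
gripper_width: 0.0615
finger_force: 25.0
```

Emit:
arm_command(deltas="0 0 0 0 0 0 0.6; 0 0 -0.03 0 0 0 0.6; 0 0 -0.12 0 0 0 0.6; 0 0 -0.1 0 0 0 0.6; 0 0 0 0 0 0 0.6; 0 0 0 0 0 0 0.6; 0 0 0 0 0 0 0.6")

```text
t: 20.38
position: [0.5349, 0.2515, 0.1339]
ee_rot: [[-0.177, 0.984, -0.002], [0.984, 0.177, -0.001], [-0.0, -0.002, -1.0]]
force: [0.9, -0.5, -2.4]
gripper_width: 0.0614
finger_force: 25.0
```

Run:
```python
from h import *
heft(12);to([.58,.016,.08])
```

```text
F mean [-1.000e-02 -9.000e-02 -1.480e+00 -4.406e+01 -3.320e+01] sd [0.5  0.37 0.56 0.09 0.05]
pos [0.5357 0.2519 0.1352] yaw 0.178 tool delta [-1.2    0.008  0.276] zturn 0.0 t 20.98 F [ 0.33  0.12 -1.  ] w 0.0611 q [0.4  0.19 1.89 0.   1.06 0.22]
```

L weighs about 1.4 N, M about 2.5 N and R about 3.8 N, so R is the heaviest. I'll put L back.

Emit:
arm_command(deltas="0 0 0.1 0 0 0 0.6; 0 0 0.1 0 0 0 0.6; 0 0 0.03 0 0 0 0.6; 0 0 0.017 0 0 0 0.6; 0 0 0 0 0 0 0.6; 0 0 0 0 0 0 0.6")

```text
t: 21.72
position: [0.5344, 0.2514, 0.0865]
ee_rot: [[-0.178, 0.984, -0.003], [0.984, 0.178, -0.001], [-0.001, -0.003, -1.0]]
force: [-5.6, -2.0, 10.1]
gripper_width: 0.0614
finger_force: 25.0
```

Emit:
arm_command(deltas="0 0 0 0 0 0 0; 0 0 0 0 0 0 0; 0 0 0 0 0 0 0; 0 0 0 0 0 0 0; 0 0 -0.1 0 0 0 0; 0 0 -0.25 0 0 0 0; 0 0 -0.3 0 0 0 0; 0 0 0 0 0 0 0; 0 0 0 0 0 0 0")

```text
t: 22.85
position: [0.5359, 0.2519, 0.2169]
ee_rot: [[-0.178, 0.984, 0.002], [0.984, 0.178, 0.001], [0.0, 0.002, -1.0]]
force: [0.2, 0.5, -0.8]
gripper_width: 0.0881
finger_force: 0.0
```

Run:
```python
from h import *
to([.58,.018,.2]);to([.58,.018,.08])
```

```text
pos [0.5359 0.2519 0.2169] yaw 0.178 tool delta [-1.19   0.009  0.084] zturn 0.0 t 22.85 F [ 0.19  0.49 -0.83] w 0.0881 q [ 0.4   0.12  1.81 -0.    1.21  0.22]
pos [0.5359 0.2519 0.2169] yaw 0.178 tool delta [-1.19   0.008  0.684] zturn 0.0 t 22.85 F [ 0.19  0.49 -0.83] w 0.0881 q [ 0.4   0.12  1.81 -0.    1.21  0.22]
```

Emit:
arm_command(deltas="-0.24 0 0 0 0 0 0; -0.24 0 0 0 0 0 0; -0.24 0 0 0 0 0 0; -0.24 0 0 0 0 0 0; -0.23 0.009 0 0 0 0 0; 0 0 0 0 0 0 0; 0 0 0 0 0 0 0")

```text
t: 23.72
position: [0.5786, 0.0182, 0.2141]
ee_rot: [[-0.177, 0.984, -0.003], [0.984, 0.177, 0.001], [0.001, -0.003, -1.0]]
force: [0.3, 0.8, 1.1]
gripper_width: 0.088
finger_force: 0.0
```

Run:
```python
from h import *
to([.58,.018,.08])
```

```text
pos [0.5786 0.0182 0.2141] yaw 0.178 tool delta [-0.003  0.009  0.67 ] zturn 0.0 t 23.73 F [0.33 0.83 1.07] w 0.088 q [-0.01  0.1   1.84  0.    1.2  -0.19]
```

Emit:
arm_command(deltas="0 0 0.2 0 0 0 0; 0 0 0.2 0 0 0 0; 0 0 0.2 0 0 0 0; 0 0 0.07 0 0 0 0; 0 0 0 0 0 0 0; 0 0 0 0 0 0 0.6; 0 0 0 0 0 0 0.6; 0 0 0 0 0 0 0.6; 0 0 0 0 0 0 0.6; 0 0 0 0 0 0 0.6; 0 0 0 0 0 0 0.6", force=30)

```text
t: 25.1
position: [0.5802, 0.0178, 0.083]
ee_rot: [[-0.177, 0.984, 0.001], [0.984, 0.177, -0.0], [-0.0, 0.001, -1.0]]
force: [-2.4, -0.3, 5.5]
gripper_width: 0.0618
finger_force: 29.9
```

Emit:
arm_command(deltas="0 0 -0.03 0 0 0 0.6; 0 0 -0.15 0 0 0 0.6; 0 0 -0.2 0 0 0 0.6; 0 0 -0.2 0 0 0 0.6; 0 0 -0.2 0 0 0 0.6; 0 0 -0.12 0 0 0 0.6; 0 0 0 0 0 0 0.6; 0 0 0 0 0 0 0.6; 0 0 0 0 0 0 0.6; 0 0 0 0 0 0 0.6; 0 0 0 0 0 0 0.6; 0 0 0 0 0 0 0.6")

```text
t: 26.6
position: [0.5797, 0.0179, 0.2615]
ee_rot: [[-0.177, 0.984, -0.0], [0.984, 0.177, 0.0], [0.0, -0.0, -1.0]]
force: [0.7, 0.6, -4.0]
gripper_width: 0.0616
finger_force: 29.9
```

Run:
```python
from h import *
heft(6);to([.58,.018,.08])
a=camera("scene")[100:280,190:410,::-1];b=camera("top")[140:250,230:450,::-1]
cv2.imwrite("pics/end.png",cv2.resize(np.vstack([a,b]),None,fx=2,fy=2,interpolation=cv2.INTER_CUBIC))
```

```text
F mean [ -0.06  -0.07  -4.08 -42.11 -38.03] sd [0.5  0.43 0.61 0.03 0.03]
pos [0.5797 0.0179 0.2618] yaw 0.178 tool delta [0.    0.001 0.909] zturn 0.0 t 26.9 F [-0.61 -0.42 -3.45] w 0.0615 q [-0.01  0.07  1.78  0.    1.29 -0.19]
```

View pics/end.png

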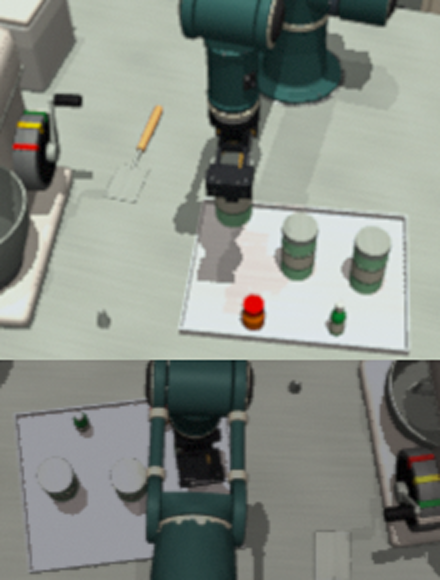

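The heaviest tin is held at about 0.18 m. The other two stand in place, the jar and colour bottle haven't moved, and the lever is at green.

```bash
python3 -c "
from workcell import *
print(close_job())"
```

```text
the job is handed in; nothing more can be done
None
```

I set the lever to the green mark (about -0.4 rad) and hefted all three tins at about 1.4, 2.5 and 3.8 N; the heaviest, the one nearest the mixer, is held upright about 18 cm above the bench, and the job is handed in (no verdict was returned).

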